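# Put the setting block away and hold a bracket against the sprung stop

### The arm

A 6-joint arm with a two-finger parallel gripper is mounted at the origin on a cart in front of the work surface, level with it; the furniture and walls round the work are solid. World frame = base frame: x ahead of the robot, y to its left, z up, the work surface at z = 0. Lengths are in m, angles in degrees, forces in N, time in s.
With the tool pointing down it reaches from about 0.25 to 0.725 m from the base axis. Payload 9.7 kg.
Tool frame: the origin (TCP) lies on the centre line of the jaws, within the pads' length; the fingertips stand bot.nose_length ahead of it and the grasp point (between the pads) lies 11 mm behind it (bot.nose_length is the distance from the TCP to the fingertips, in m); z points along the fingers, y is the line along which they close (so a half turn about z gives the same grasp; the last joint's range is limited). The gripper opens to 85 mm and grips with 20 to 120 N. Pads are 22 mm wide; open, the fingers measure 114 mm over their backs; the gripper's body (76 mm by 85 mm) begins 54 mm behind the grasp point. The pads swing forward as they close: fully open they stand 13 mm farther back than shut.
Start: joints at [64.802, 4.979, 10.078, 95.1, 0, 90], TCP at [0.234, 0.498, 0.239] pointing down, gripper open.
Joint ranges: [-179.16, 179.16], [-48.56, 103.87], [-65.8, 70.77], [-126.05, 130.52], [-82.76, 87.17], [-180, 180]. Speed limits (degrees/s): [127.2, 127.2, 147.25, 180, 180, 180].

### API

Orientations are given as [roll, pitch, yaw] about the fixed x, y, z axes, in that order (R = Rz(yaw) Ry(pitch) Rx(roll)).
In Python, from workcell import bot gives the robot as it stands. The module is installed in compiled form; this text tells all that it offers.
- The arm moves only by the shell command python3 -m inch 'ROWS' [OPENING] [FORCE]. ROWS is JSON, a list of rows, each a list of 4 numbers: the shift along the world's x, y, z in cm, then the turn about the world's z in degrees. A call has exactly 8 rows; each row is the pose to reach, as a shift and turn from the pose commanded when the call began; what a row does not reach only later rows make up. A row lasts 1/8 s, in which the tool goes at most 62.5 mm and 10.7 degrees, less where a joint would pass 70% of its speed; a pose out of reach is approached as far as the arm can. A call with a gripper value outside its range is refused whole. OPENING is the finger opening in cm, from 0 to 8.54, set as the call begins (- or left out, the last holds). The fingers move at their own pace and stop on an object; FORCE is the grip in N (left out, the last holds). Time passes only in rows, so rows that repeat a pose let the fingers close, or fill a call up. It gives the time, the measured TCP pose, the force, the opening and the grip force at its end, in the units of the state.
- bot.get_obs(): the state, without advancing time (a new reading comes with each control period).
- bot.camera(name): name is "scene" or "top" or "wrist"; returns a dict with "img" (420x560x3 uint8, red, green, blue), "fovy" (degrees; the focal length in pixels is half the picture's height over the tangent of half this angle, whatever the lens; pixels are square), "cx", "cy" (the principal point, pixels), "R" (3x3) and "t" (3): a world point X has camera coordinates R X + t; the wrist camera has in their place "mount" (4x4, takes a point from camera to tool coordinates, whose origin is the TCP and whose axes are the flange's). Camera axes: x right, y down, z forward; pixel columns grow to the right and rows downward; lengths in m; the calibration is good to about 2 mm. A picture is of the moment at which its call begins: read the wrist's pose just before it. There is no depth.
- bot.job_done(): hands the job in; it is judged then, once.
Trained networks look in a picture, given as the dict that the camera call returned (one of the last four; its "shot" number tells which), for a name from the list of things; names that differ only in an ending like _2 or _b are one class to them, and where a whole thing is asked for, a point or a joint stands for the part that bears it (a point fixed in the world has none). Each returns a list of dicts, best first, with "score" (0 to 1); they miss things now and then, are a little off and sometimes report something else, mostly with a low value. They report only what shows in the picture. A call takes as long as a camera call. They do not tell look-alikes from the thing itself.
- bot.find_in(thing, picture): "point" ([column, row] in pixels, amid what is visible of it).
- bot.landmark_of(thing, picture): "point" ([column, row] in pixels: a listed point, or the origin of a listed thing).
The state is a dict: "time": time; "q": joint angles; "qd": joint speeds; "joint_efforts": joint torques, N m; "ee_pos": TCP position; "tcp_rot": TCP orientation; "wrist_force": force on the tool from outside, world axes, zero at the start; "torque": the same for the moment, N m; "opening": finger opening in m; "grasp_force": force on a finger pad.
Only numpy, scipy, OpenCV 4.12 (cv2) and the standard library are available. Lean on these libraries where they do the work, as an engineer would, in place of code of your own. Each camera call takes 0.05 s, during which the arm holds its last target. There are 200 camera calls.

### The job

I am about to screw the wooden T-shaped bracket to the assembly board: first put the square metal setting block that stands in front of the board's sprung stop away into its own square pocket on the storage tray and let it go. Then stand the bracket on the board, lengthwise along the stop and centred on it, and press its foot steadily against the stop with about 10 N, so that the stop is pushed back half of its travel and never to its end. Finish while still holding the bracket pressed like that, so that I can drive the screws, and leave the other things where they are.

Things in the scene. Friction and masses are not known exactly. Their poses are not given: they have to be found in the camera images.
- jig: assembly board, fixed: a plywood plate 205 x 150 mm (x by y), 12 mm thick, lying on the worktop, from x = -85 to 120 mm and y = -75 to 75 mm of its frame. Origin on its underside (worktop height), x along its length towards the sprung stop, z up; top face at z = 12 mm. Behind the stop stands a fixed wooden backing block 126 mm wide from x = 92 to 114 mm, its top at z = 42 mm
- stop_face (a point): centre of the front face of the sprung stop, a wooden bar 110 mm wide (along the board's y), 10 mm thick, 24 mm high, from z = 13.5 to 37.5 mm in the board's frame, on two steel rods with springs. At rest this point is at x = 50, y = 0, z = 25.5 mm in the board's frame; the front face looks to the board's -x; axes parallel to the board's
- stop (a joint): how far the sprung stop is pushed back along the board's +x, in m: 0 at rest, 0.025 at its end; spring 800 N/m without preload, so 0.0125 means 10 N
- gauge_c (a point): centre (40 mm above its underside) of the square setting block, a plain aluminium bar 34 x 34 mm, 80 mm tall, 100 to 210 g, upright; its x and y axes are square to its sides. It starts standing on the assembly board a few mm in front of the stop
- pocket_square_in (a point): centre of the floor of the square pocket: 40 x 40 mm wide and 28 mm deep, in a fixed wooden block 66 x 66 x 36 mm on the storage tray; floor 18 mm, mouth 46 mm above the worktop; x and y axes along its sides, z up. The storage tray is a dark board 84 x 250 mm, 10 mm thick, with three such blocks in a row 84 mm apart along the y axis of this point; the order of the three varies
- tray: storage tray, fixed, dark wooden board 84 (x) x 250 (y) x 10 mm; origin at the centre of its underside. (Wall cabinets hang over the back of the worktop, from 0.68 m in front of the robot and 0.48 m above the worktop: keep the wrist clear of them when swinging across)
- pocket_oblong: wooden block 66 x 66 x 36 mm on the tray with an empty oblong pocket 24 x 50 mm, which does not take the square block; origin at the centre of its underside
- round_c (a point): centre (35 mm above its underside) of the round setting block, aluminium, 36 mm diameter, 70 mm tall, standing in its round pocket on the tray, with 42 mm of it above the pocket block; stays there
- bracket_c (a point): centre (40 mm above its underside) of the loose wooden bracket, an upside-down T, 80 mm tall, 150 to 310 g: a foot 60 (x) x 110 (y) mm, 18 mm thick, and in its middle an upright web 18 (x) x 100 (y) mm from 18 to 80 mm height. It is the same either way round. It starts upright on the worktop; one long edge of its foot is to be pressed against the stop
- bracket: the same bracket; origin at the centre of its underside
- gauge: the same square setting block; origin at the centre of its underside
- garlic: bulb of garlic, 48 x 50 x 51 mm, bystander; origin at the centre of its underside
- mug: light speckled mug, 78 x 112 mm, 98 mm tall, bystander; origin at the centre of its underside
Things that resemble listed ones, but are neither listed nor needed, are in the scene too. What is shaped like the gauge but green, orange or purple is not meant.

How it is judged (in metres and radians):
On the way, in this order (a step that is already met when the one before it is completed fails the run):
1. the square setting block stands in its square pocket, let go (horizontal distance between gauge_c and pocket_square_in below 0.007 m and z of gauge_c in the frame of pocket_square_in between 0.036 and 0.044 m and angle between gauge_c's own z axis and vertical below 0.12 rad and contact force between the fingers and gauge below 0.1 N), for 0.2 s.
2. the bracket stands on the board and is pressed squarely against the stop within the force band (value of joint stop between 0.0075 and 0.0175 m and contact force between bracket and stop between 5 and 18 N and contact force between the fingers and bracket above 2 N and z of bracket_c in the frame of jig between 0.049 and 0.055 m and y of bracket_c in the frame of jig between -0.012 and 0.012 m and angle between bracket_c's own z axis and vertical below 0.08 rad and angle between the y axis of bracket_c and the y axis of jig, either way round below 0.1 rad and linear speed of bracket below 0.01 m/s and velocity of joint stop between -0.004 and 0.004 m/s), for 0.5 s.
At the end, for the whole second after the job is handed in: setting block released on its pocket floor (within 7 mm, tilt < 0.12 rad); robot presses the bracket, standing on the board (height within 3 mm, tilt < 0.08), parallel to the stop (0.10 rad), centred within 12 mm; stop pushed back 7.5 to 17.5 mm (6 to 14 N), all at rest (all of step 1 and all of step 2); the arm keeps its last pose, push and grip.
It fails at once if the stop is driven to its end (value of joint stop above 0.024 m).
It fails at once if the round setting block, garlic or mug is moved over 30 mm (distance of any of round_c, garlic, mug from where it was at the start of the episode above 0.03 m).
It also fails if it takes over 72 s, if anything falls off the work surface, if the arm or the gripper's body presses on something with over 40 N, if the wrist force passes 120 N, or if a joint passes its speed limit or range.

## Working session

There is one attempt and no reset: what is moved stays moved. The work goes in short steps, Python scripts to look and compute and a shell command to move; the robot and the scene stay as the last step left them, time stands still between calls to the robot, and variables do not carry over. Pictures are saved under pics/ and viewed, at most 10 in all, crops included, and the job is handed in when it is done.

```bash
mkdir -p pics; cat > h.py <<'E'
import numpy as np,cv2
from workcell import bot
from scipy.spatial.transform import Rotation as Ro
def cam(n):
    o=bot.get_obs(); c=bot.camera(n); c=dict(c)
    if n=='wrist':
        M=np.array(c['mount']); r=np.array(o['tcp_rot'])
        Rt=Ro.from_euler('xyz',r,degrees=True).as_matrix() if r.shape==(3,) else r
        Rw=Rt@M[:3,:3]; tw=Rt@M[:3,3]+np.array(o['ee_pos'])
        c['Rw'],c['tw']=Rw.T,-Rw.T@tw
    else: c['Rw'],c['tw']=np.array(c['R']),np.array(c['t'])
    return c
def f(c): return 210/np.tan(np.radians(c['fovy'])/2)
def back(c,p,z):
    d=c['Rw'].T@np.array([(p[0]-c['cx'])/f(c),(p[1]-c['cy'])/f(c),1]); o=-c['Rw'].T@c['tw']
    return o+d*(z-o[2])/d[2]
def proj(c,X):
    v=c['Rw']@np.array(X)+c['tw']; return np.array([c['cx'],c['cy']])+f(c)*v[:2]/v[2]
def raw(c): return {k:v for k,v in c.items() if k not in('Rw','tw')}
def save(c,n): cv2.imwrite('pics/'+n+'.png',c['img'][:,:,::-1])
E
python3 - <<'E'
from h import *
np.set_printoptions(precision=4,suppress=True)
print(bot.get_obs(),bot.nose_length)
Z=dict(jig=0,stop_face=.0255,gauge_c=.052,pocket_square_in=.018,tray=0,pocket_oblong=.01,round_c=.053,bracket_c=.04,bracket=0,garlic=0,mug=0)
ims=[]
for n in('top','scene'):
    c=cam(n); save(c,n); ims.append(c['img']); print(n,c['fovy'],-c['Rw'].T@c['tw'])
    for k,z in Z.items():
        for d in bot.landmark_of(k,raw(c))[:4]: print(n,k,round(d['score'],2),np.round(d['point'],1),back(c,d['point'],z)[:2])
E
```

```text
{'time': 0.0, 'q': array([64.804 ,  5.0113, 10.0328, 95.0988,  0.0002, 90.0002]), 'qd': array([ 0.0037,  0.0647, -0.048 , -0.0303, -0.0896,  0.0336]), 'joint_efforts': array([  0.0004, -52.0385,  46.4807,   0.0164,   0.0001,   0.    ]), 'ee_pos': array([0.234 , 0.4975, 0.2386]), 'tcp_rot': array([-179.9227,   -0.0002,  154.8038]), 'wrist_force': array([0.2444, 0.1171, 0.1866]), 'torque': array([ 0.0094, -0.0315,  0.0172]), 'grasp_force': 0.0, 'opening': 0.08513410504003484} 0.008
top 50.6515108825065 [0.4366 0.0396 1.264 ]
top jig 0.62 [186.7 208.4] [0.5227 0.3337]
top stop_face 0.77 [181.9 191.2] [0.5696 0.3416]
top stop_face 0.3 [179.7 203.8] [0.5341 0.3476]
top gauge_c 0.84 [129.1 237.8] [0.44   0.4797]
top gauge_c 0.84 [130.7 166.8] [0.6365 0.4784]
top gauge_c 0.8 [135.4 170.3] [0.6266 0.4651]
top gauge_c 0.68 [136.3 201.4] [0.54   0.4613]
top pocket_square_in 0.92 [373.8 214. ] [ 0.5    -0.1968]
top tray 0.63 [402.  222.7] [ 0.4754 -0.2792]
top tray 0.39 [187.2 210.5] [0.5166 0.3322]
top pocket_oblong 0.89 [404.4 221.5] [ 0.4784 -0.2835]
top round_c 0.57 [437.5 231. ] [ 0.4503 -
[... 587 characters left out ...]
uge_c 0.81 [185.5 181.7] [0.4318 0.4472]
scene gauge_c 0.76 [234.6 192.7] [0.4785 0.2604]
scene gauge_c 0.7 [228.6 169.2] [0.5931 0.4249]
scene pocket_square_in 0.77 [361.4 254.4] [ 0.4873 -0.2051]
scene tray 0.68 [384.  274.5] [ 0.473  -0.2819]
scene pocket_oblong 0.58 [382.5 271.4] [ 0.4687 -0.2799]
scene round_c 0.65 [385.6 271.4] [ 0.4171 -0.3192]
scene round_c 0.63 [412.8 270.2] [ 0.4605 -0.3612]
scene bracket_c 0.89 [272.5 219.9] [0.444  0.0627]
scene bracket_c 0.59 [271.1 232.3] [0.3921 0.0155]
scene bracket 0.89 [272.5 219.9] [0.4971 0.1185]
scene bracket 0.59 [271.1 232.3] [0.4418 0.0683]
scene garlic 0.7 [310.5 259.8] [ 0.4069 -0.1082]
scene mug 0.68 [415.3 246.6] [ 0.635  -0.2707]
```

```bash
python3 - <<'E'
import cv2,numpy as np
a=cv2.imread('pics/top.png');b=cv2.imread('pics/scene.png')
A=cv2.resize(a[140:290,100:460],(800,333),interpolation=3)
B=cv2.resize(b[140:300,150:450],(800,427),interpolation=3)[:267]
B=cv2.resize(b[150:300,150:430],None,fx=1.78,fy=1.78)
o=np.zeros((600,800,3),np.uint8);o[:333]=A;o[333:333+B.shape[0],:B.shape[1]]=B[:267]
cv2.imwrite('pics/both.png',o)
E
```

```text
(no output)
```

View pics/both.png

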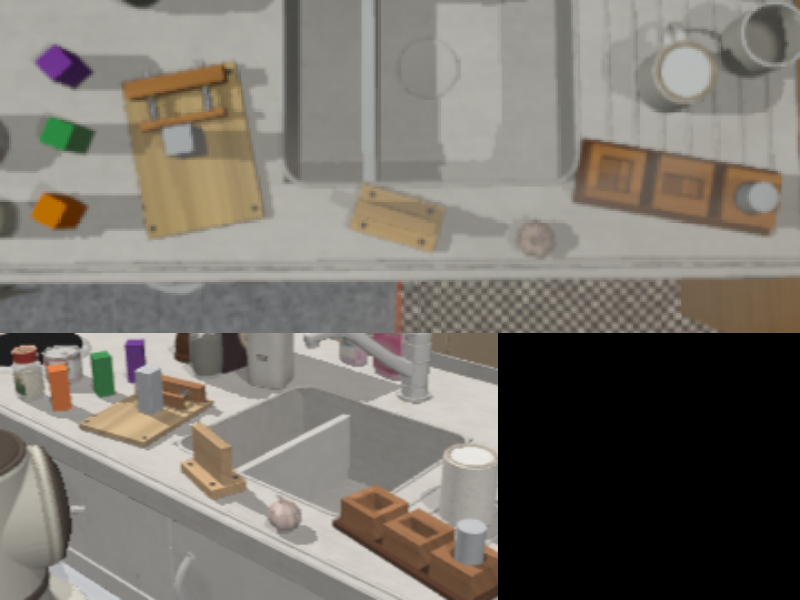

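The picture shows the aluminium block on the board in front of the stop at top px (180,202). The purple (128,169), green (129,200) and orange (127,234) blocks are look-alikes, so grey is the one meant. The bracket is at (278,238), and the tray is at right with the square pocket at its left end, px (376,217). I'll move above the block and confirm with a close wrist view.

```bash
python3 -m inch '[[4,-2.5,0,0],[8,-5,0,0],[12,-7.5,0,0],[16,-10,0,0],[20,-12.5,0,0],[24,-15,0,0],[27,-16,0,0],[27,-16,0,0]]'
python3 - <<'E'
from h import *
np.set_printoptions(precision=4,suppress=True)
c=cam('wrist'); print(c['mount'],c['fovy'],bot.get_obs()['ee_pos'],bot.get_obs()['tcp_rot'])
save(c,'w1')
for k,z in dict(gauge_c=.052,stop_face=.0255,jig=0).items():
    for d in bot.landmark_of(k,raw(c))[:3]: print(k,round(d['score'],2),np.round(d['point'],1),back(c,d['point'],z)[:2])
E
```

```text
time: 2.2
ee_pos: [0.5057, 0.3366, 0.2385]
tcp_rot: [-180.0, -0.0, 154.6]
wrist_force: [0.3, 0.3, -0.6]
opening: 0.0854
grasp_force: 0.0
[[ 0.0006 -0.9535 -0.3015  0.0767]
 [ 1.      0.0007 -0.0003  0.0017]
 [ 0.0005 -0.3015  0.9535 -0.1338]
 [ 0.      0.      0.      1.    ]] 67.07672052802754 [0.5046 0.3372 0.2388] [-179.9562   -0.0369  154.7108]
gauge_c 0.93 [291.4 191.7] [0.5199 0.34  ]
gauge_c 0.88 [413.6 147.3] [0.5304 0.4703]
gauge_c 0.78 [291.8 204.8] [0.5332 0.3343]
stop_face 0.6 [307.6 211.9] [0.5568 0.3442]
jig 0.87 [282.2 176.9] [0.5119 0.3328]
jig 0.65 [ 43.  224.4] [0.4384 0.0341]
```

View pics/w1.png

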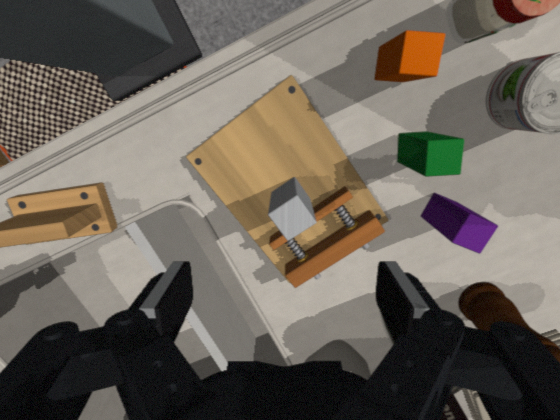

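The wrist view shows the grey block at (291,208), between the stop bar and the front of the board; orange, green and purple are to the right. I'll enlarge it to get its top corners and the board corners.

```bash
python3 - <<'E'
import cv2
a=cv2.imread('pics/w1.png');cv2.imwrite('pics/w1c.png',cv2.resize(a[165:305,250:400],None,fx=4,fy=4,interpolation=2))
E
python3 - <<'E'
from h import *
np.set_printoptions(precision=4,suppress=True)
c=cam('wrist')
P={k:back(c,p,.012)[:2] for k,p in dict(A=(293,75),B=(187,158)).items()}
print(P); d=P['B']-P['A']; print(np.linalg.norm(d),np.degrees(np.arctan2(d[1],d[0])))
g=cv2.cvtColor(c['img'],cv2.COLOR_RGB2HSV)
m=((g[...,1]<40)&(g[...,2]>125)).astype(np.uint8); m[:165]=0;m[250:]=0;m[:,:262]=0;m[:,320:]=0
n,l,s,ct=cv2.connectedComponentsWithStats(m); print(s,ct)
i=1+np.argmax(s[1:,4]); cn=cv2.findContours((l==i).astype(np.uint8),0,2)[0][0][:,0]
X=np.array([back(c,p,.092)[:2] for p in cn])*1000
print(cv2.minAreaRect(X.astype(np.float32)))
E
```

```text
{'A': array([0.4126, 0.393 ]), 'B': array([0.4413, 0.2464])}
0.14935603568439193 -78.89763498272247
[[     0      0    560    420 234025]
 [   268    198     47     47   1163]
 [   291    245      3      4      7]
 [   294    248      3      2      5]] [[279.4399 209.4435]
 [291.4514 220.4695]
 [292.     246.7143]
 [295.2    248.6   ]]
((534.7835083007812, 333.87701416015625), (35.34335708618164, 33.817684173583984), 9.906023979187012)
```

View pics/w1c.png

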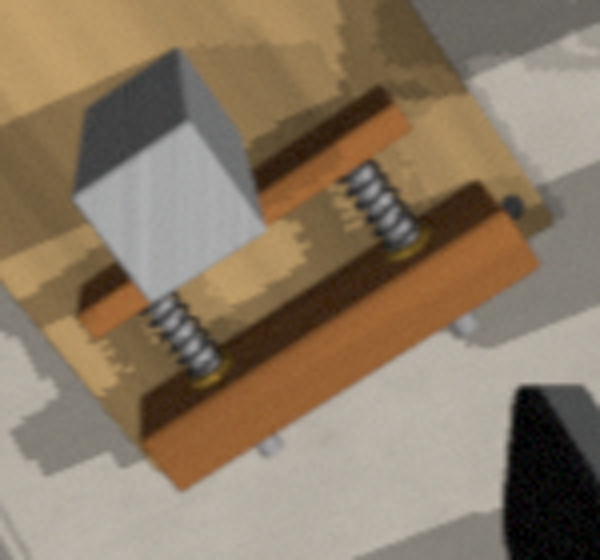

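Confirmed: the plain grey block. Its top centre is (0.535, 0.334) at yaw 9.9°, and the board's yaw is about 11.1°. I'll turn −55°, move over it, descend and grip.

```bash
python3 -m inch '[[1,0,0,-9],[2,-0.2,0,-18],[3,-0.3,-1,-27],[3,-0.3,-2,-36],[3,-0.3,-4,-45],[3,-0.3,-6,-54.7],[3,-0.3,-7,-54.7],[3,-0.3,-7,-54.7]]'
python3 -m inch '[[0,0,-2,0],[0,0,-4,0],[0,0,-6,0],[0,0,-8,0],[0,0,-10,0],[0,0,-10.6,0],[0,0,-10.6,0],[0,0,-10.6,0]]'
python3 -m inch '[[0,0,0,0],[0,0,0,0],[0,0,0,0],[0,0,0,0],[0,0,0,0],[0,0,0,0],[0,0,0,0],[0,0,0,0]]' 2.8 50
```

```text
time: 3.45
ee_pos: [0.5335, 0.3349, 0.1691]
tcp_rot: [-180.0, 0.0, 100.4]
wrist_force: [0.4, 0.0, -0.1]
opening: 0.0853
grasp_force: 0.0
time: 4.45
ee_pos: [0.5346, 0.3349, 0.0643]
tcp_rot: [179.9, -0.0, 100.1]
wrist_force: [-0.3, -0.5, 1.0]
opening: 0.0854
grasp_force: 0.0
time: 5.45
ee_pos: [0.5342, 0.3348, 0.0635]
tcp_rot: [180.0, -0.0, 100.1]
wrist_force: [-0.7, 1.5, 3.7]
opening: 0.0335
grasp_force: 53.0
```

Gripped at 33.5 mm opening. Next: lift, pull back a little to stay clear of the tap, and swing to the tray.

```bash
python3 -m inch '[[0,0,4,0],[0,0,9,0],[-1,-2,14,0],[-4,-7,16,-4],[-6,-12,16,-8],[-7,-17.5,16,-12],[-7,-23,16,-16],[-7,-28.5,16,-20]]'
python3 -m inch '[[0,-5,0,-2],[0,-10,0,-4],[0,-15,0,-4],[0,-20,0,-4],[1,-23,0,-4],[2,-24,0,-4],[2,-24,0,-4],[2,-24,0,-4]]'
python3 - <<'E'
from h import *
np.set_printoptions(precision=4,suppress=True)
c=cam('wrist'); o=bot.get_obs();print(o['ee_pos'],o['tcp_rot'],o['q'],o['opening'])
save(c,'w2')
for k,z in dict(pocket_square_in=.018,pocket_oblong=.01,tray=0).items():
    for d in bot.landmark_of(k,raw(c))[:2]: print(k,round(d['score'],2),np.round(d['point'],1),back(c,d['point'],z)[:2])
E
```

```text
time: 6.45
ee_pos: [0.4635, 0.048, 0.2229]
tcp_rot: [-180.0, 0.0, 80.0]
wrist_force: [0.2, -0.5, -1.3]
opening: 0.0334
grasp_force: 52.3
time: 7.45
ee_pos: [0.484, -0.1894, 0.2231]
tcp_rot: [-180.0, -0.0, 76.2]
wrist_force: [-0.3, 0.3, -1.2]
opening: 0.033
grasp_force: 52.4
[ 0.4841 -0.1893  0.2233] [-179.9803   -0.0088   76.1731] [-21.3634   0.5298   3.6753  93.1662   0.0062  82.4635] 0.0334841310474803
pocket_square_in 0.69 [287.1 182.4] [ 0.4869 -0.1944]
```

View pics/w2.png

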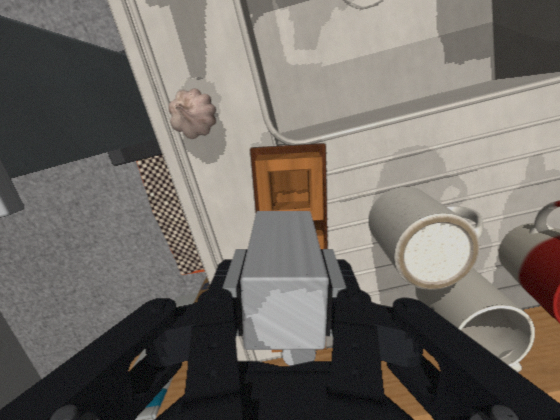

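The view shows the garlic (192,112), mugs on the right, and the square pocket (290,185), partly hidden by the held block. I'll shift −6 cm in y to see the whole pocket.

```bash
python3 -m inch '[[-0.5,-3,0,0],[-1,-6,0,0],[-1,-6,0,0],[-1,-6,0,0],[-1,-6,0,0],[-1,-6,0,0],[-1,-6,0,0],[-1,-6,0,0]]'
python3 - <<'E'
from h import *
np.set_printoptions(precision=4,suppress=True)
c=cam('wrist'); o=bot.get_obs();print(o['ee_pos'],o['tcp_rot'])
save(c,'w3'); np.savez('w3.npz',Rw=c['Rw'],tw=c['tw'])
cv2.imwrite('pics/w3c.png',cv2.resize(c['img'][50:190,220:360,::-1],None,fx=4,fy=4,interpolation=2))
for k,z in dict(pocket_square_in=.018).items():
    for d in bot.landmark_of(k,raw(c))[:2]: print(k,round(d['score'],2),np.round(d['point'],1),back(c,d['point'],z)[:2])
E
```

```text
time: 8.65
ee_pos: [0.4742, -0.2502, 0.2233]
tcp_rot: [180.0, 0.0, 76.1]
wrist_force: [0.4, -0.3, -1.2]
opening: 0.0335
grasp_force: 52.4
[ 0.4742 -0.2503  0.2233] [179.9985   0.0014  76.1063]
pocket_square_in 0.6 [284.3 127. ] [ 0.4884 -0.1971]
pocket_square_in 0.27 [287.8 233.4] [ 0.4636 -0.3146]
```

View pics/w3c.png

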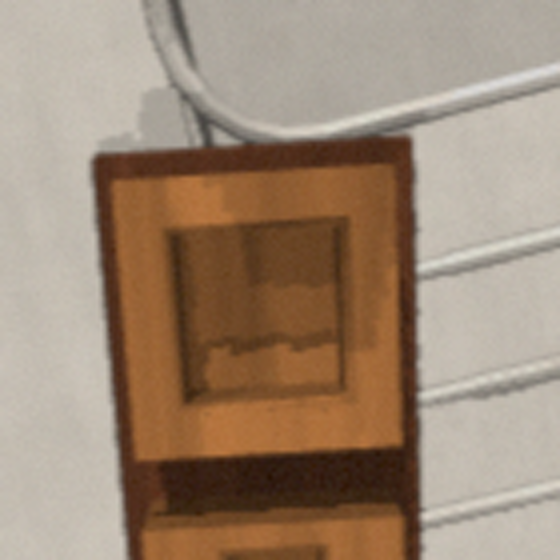

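The square pocket is fully visible at full-image px (285,128), with its mouth corners clear.

```bash
python3 - <<'E'
from h import *
np.set_printoptions(precision=4,suppress=True)
c=cam('wrist')
for q in ([(112,180),(397,163),(403,445),(137,460)],[(170,230),(349,217),(347,392),(185,405)]):
    X=np.array([back(c,(220+a/4,50+b/4),.046)[:2] for a,b in q])
    print(X.mean(0),cv2.minAreaRect((X*1000).astype(np.float32)),[np.linalg.norm(X[i]-X[i-1]) for i in range(4)])
    for i,j in((0,1),(3,2)): d=X[j]-X[i];print(np.degrees(np.arctan2(d[1],d[0])))
# held gauge lower? 
E
```

```text
[ 0.4895 -0.1975] ((489.4427795410156, -197.4923858642578), (65.81642150878906, 66.1707992553711), 79.35590362548828) [np.float64(0.06581688073564675), np.float64(0.06617078300375347), np.float64(0.06576544050240678), np.float64(0.06592736027181237)]
-10.64410738262396
-10.599792980700649
[ 0.4898 -0.1966] ((490.3924255371094, -196.85528564453125), (41.082820892333984, 42.09844207763672), 80.10445404052734) [np.float64(0.04108281901085602), np.float64(0.042084106291371416), np.float64(0.040734003638265036), np.float64(0.03969798911721196)]
-9.895567408610994
-9.28975944845925
```

```bash
python3 -m inch '[[0.8,3,0,3.4],[1.5,5.4,-3,3.4],[1.5,5.4,-8,3.4],[1.5,5.4,-11,3.4],[1.5,5.4,-11.6,3.4],[1.5,5.4,-12.6,3.4],[1.5,5.4,-13.6,3.4],[1.5,5.4,-13.6,3.4]]'
```

```text
time: 9.8
ee_pos: [0.4891, -0.1964, 0.0871]
tcp_rot: [-180.0, -0.0, 79.5]
wrist_force: [0.5, -0.0, -2.1]
opening: 0.0334
grasp_force: 52.3
```

No contact force and it is inside the mouth; I'll lower to the floor and release.

```bash
python3 -m inch '[[0,0,-0.5,0],[0,0,-1,0],[0,0,-1.4,0],[0,0,-1.7,0],[0,0,-1.7,0],[0,0,-1.7,0],[0,0,-1.7,0],[0,0,-1.7,0]]'
python3 -m inch '[[0,0,0,0],[0,0,0,0],[0,0,0,0],[0,0,0,0],[0,0,0,0],[0,0,0,0],[0,0,0,0],[0,0,0,0]]' 6
python3 -m inch '[[0,0,1,0],[0,0,4,0],[0,0,8,0],[0,0,12,0],[0,1,15,0],[0,4,15,0],[0,7,15,0],[0,7,15,0]]' 8.5
python3 - <<'E'
from h import *
np.set_printoptions(precision=4,suppress=True)
c=cam('wrist'); save(c,'w4')
for d in bot.landmark_of('gauge_c',raw(c))[:3]: print(round(d['score'],2),np.round(d['point'],1),back(c,d['point'],.058)[:2],proj(c,[.4895,-.197,.058]),proj(c,[.4895,-.197,.098]))
c=cam('top')
for k,z in dict(gauge_c=.058,bracket_c=.04,garlic=0).items():
    for d in bot.landmark_of(k,raw(c))[:2]: print(k,round(d['score'],2),np.round(d['point'],1),back(c,d['point'],z)[:2])
E
```

```text
time: 10.8
ee_pos: [0.4892, -0.1964, 0.0704]
tcp_rot: [180.0, 0.0, 79.5]
wrist_force: [0.4, 0.4, -2.3]
opening: 0.0336
grasp_force: 52.3
time: 11.8
ee_pos: [0.4892, -0.1963, 0.0703]
tcp_rot: [-180.0, -0.0, 79.5]
wrist_force: [0.1, -0.9, -0.4]
opening: 0.06
grasp_force: 0.0
time: 12.8
ee_pos: [0.4893, -0.1251, 0.2213]
tcp_rot: [179.9, -0.0, 79.6]
wrist_force: [0.0, 0.7, -0.0]
opening: 0.0853
grasp_force: 0.0
0.95 [297.2 237.6] [ 0.4942 -0.1786] [295.7345 254.3797] [297.2806 274.2649]
0.9 [296.2 251.2] [ 0.4906 -0.1935] [295.7345 254.3797] [297.2806 274.2649]
gauge_c 0.9 [128.9 237.5] [0.4408 0.478 ]
gauge_c 0.87 [130.2 236.8] [0.4427 0.4745]
bracket_c 0.89 [280.3 236.2] [0.4404 0.0652]
bracket_c 0.84 [274.  235.1] [0.4436 0.0825]
garlic 0.66 [341.5 246.8] [ 0.409  -0.1068]
```

View pics/w4.png

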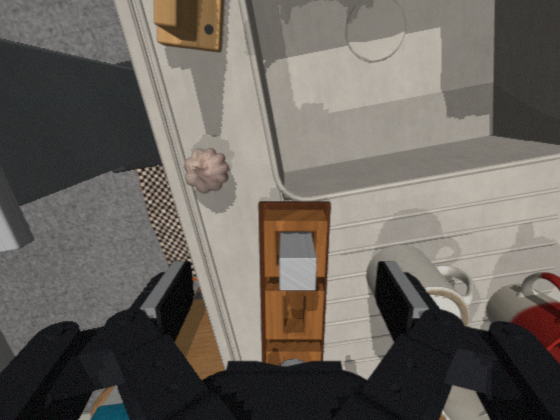

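The block's top face is at (297,274), exactly the predicted pixel, so it is upright in the pocket and released. Now over to the bracket at about (0.437, 0.073).

```bash
python3 -m inch '[[-2,4,0,0],[-4,8,0,0],[-6,12,0,0],[-6,12,0,0],[-6,12,0,0],[-6,12,0,0],[-6,12,0,0],[-6,12,0,0]]'
python3 - <<'E'
from h import *
np.set_printoptions(precision=4,suppress=True)
c=cam('wrist'); o=bot.get_obs();print(o['ee_pos'],o['tcp_rot'])
cv2.imwrite('pics/w5c.png',cv2.resize(c['img'][60:260,160:420,::-1],None,fx=3,fy=3,interpolation=2))
for k,z in dict(bracket_c=.04,bracket=0).items():
    for d in bot.landmark_of(k,raw(c))[:2]: print(k,round(d['score'],2),np.round(d['point'],1),back(c,d['point'],z)[:2])
E
```

```text
time: 14.1
ee_pos: [0.4293, -0.0068, 0.2201]
tcp_rot: [-180.0, 0.0, 79.5]
wrist_force: [1.0, -0.0, 0.2]
opening: 0.0854
grasp_force: 0.0
[ 0.4293 -0.0067  0.2202] [-179.9843    0.0036   79.4636]
bracket_c 0.59 [276.  100.9] [0.4374 0.0738]
bracket_c 0.56 [276.7  99.1] [0.4383 0.0753]
bracket 0.59 [276.  100.9] [0.4364 0.0742]
bracket 0.56 [276.7  99.1] [0.4375 0.0759]
```

View pics/w5c.png

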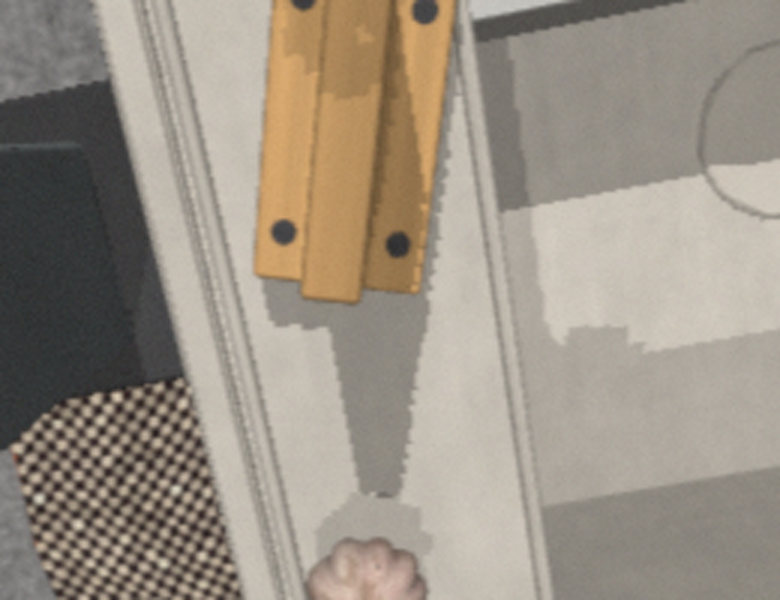

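The crop shows the bracket with all four screw holes at crop px (303,2), (425,11), (398,244) and (284,232), giving its centre and yaw.

```bash
python3 - <<'E'
from h import *
np.set_printoptions(precision=4,suppress=True)
c=cam('wrist')
X=np.array([back(c,(160+a/3,60+b/3),.018)[:2] for a,b in [(303,2),(425,11),(398,244),(284,232)]])
print(X,X.mean(0)); 
for i,j in((0,1),(3,2),(3,0),(2,1)): d=X[j]-X[i];print(np.linalg.norm(d),np.degrees(np.arctan2(d[1],d[0])))
W=np.array([back(c,(160+a/3,60+b/3),.08)[:2] for a,b in [(303,296),(358,301),(327,0),(391,0)]]);print(W)
E
```

```text
[[0.4294 0.1136]
 [0.4679 0.1037]
 [0.4463 0.0316]
 [0.408  0.0429]] [0.4379 0.0729]
0.03971956664947147 -14.369839408049955
0.03990242010265851 -16.405403723731308
0.07388492126511297 73.12910840074096
0.0752943372198256 73.29604186546253
[[0.4163 0.0292]
 [0.4317 0.0249]
 [0.4386 0.105 ]
 [0.4552 0.1019]]
```

```bash
python3 -m inch '[[0.4,4,0,-3],[0.9,8,-2,-6],[0.9,8,-5,-6],[0.9,8,-8,-6],[0.9,8,-11,-6],[0.9,8,-12,-6],[0.9,8,-12,-6],[0.9,8,-12,-6]]'
python3 -m inch '[[0,0,-1.5,0],[0,0,-3,0],[0,0,-4.5,0],[0,0,-5.5,0],[0,0,-6.2,0],[0,0,-6.2,0],[0,0,-6.2,0],[0,0,-6.2,0]]'
python3 -m inch '[[0,0,0,0],[0,0,0,0],[0,0,0,0],[0,0,0,0],[0,0,0,0],[0,0,0,0],[0,0,0,0],[0,0,0,0]]' 1 80
```

```text
time: 15.3
ee_pos: [0.4388, 0.0737, 0.1016]
tcp_rot: [179.9, -0.0, 73.5]
wrist_force: [0.0, 1.3, -0.5]
opening: 0.0853
grasp_force: 0.0
time: 16.3
ee_pos: [0.4385, 0.0737, 0.0387]
tcp_rot: [180.0, -0.0, 73.5]
wrist_force: [0.9, -0.3, 0.6]
opening: 0.0852
grasp_force: 0.0
time: 17.3
ee_pos: [0.4382, 0.0737, 0.0384]
tcp_rot: [180.0, -0.0, 73.5]
wrist_force: [-0.7, 0.2, 1.3]
opening: 0.017
grasp_force: 78.4
```

Gripped. I'll lift and carry it over the board, turning +27.6°.

```bash
python3 -m inch '[[0,0,4,0],[0,0,8,0],[1,4,9,5],[2,8,9,10],[3,13,9,15],[4,18,9,20],[5,22,9,25],[6.2,26,9,27.6]]'
python3 -m inch '[[0,0,0,0],[0,0,0,0],[0,0,0,0],[0,0,0,0],[0,0,-2,0],[0,0,-4,0],[0,0,-4,0],[0,0,-4,0]]'
python3 - <<'E'
from h import *
np.set_printoptions(precision=4,suppress=True)
c=cam('wrist'); o=bot.get_obs();print(o['ee_pos'],o['tcp_rot'],o['wrist_force'],o['opening'])
save(c,'w6')
a=np.radians(11.1);R=np.array([[np.cos(a),-np.sin(a)],[np.sin(a),np.cos(a)]])
for x,y,z in[(50,55,37.5),(60,55,37.5),(60,-55,37.5),(92,63,42),(114,63,42),(120,75,12),(-85,75,12),(120,-75,12)]:
    w=np.array([.5104,.3361])+R@[x/1000,y/1000]; print(x,y,proj(c,[*w,z/1000]))
E
```

```text
time: 18.3
ee_pos: [0.5, 0.335, 0.1276]
tcp_rot: [-179.9, 0.0, 101.2]
wrist_force: [0.1, -0.1, -0.7]
opening: 0.0172
grasp_force: 78.5
time: 19.3
ee_pos: [0.5004, 0.3336, 0.0893]
tcp_rot: [179.9, -0.0, 101.1]
wrist_force: [-0.8, -1.2, -1.6]
opening: 0.0168
grasp_force: 78.7
[0.5006 0.3338 0.0895] [179.917   -0.0325 101.0862] [ 0.5525 -0.2434 -2.0007] 0.017048963565991608
50 55 [385.4106 144.4164]
60 55 [402.6462 144.4206]
60 -55 [384.4497 306.5569]
92 63 [464.385  130.9825]
114 63 [503.7414 130.9919]
120 75 [485.9957 107.8326]
-85 75 [164.6277 107.7583]
120 -75 [448.968 308.507]
```

View pics/w6.png

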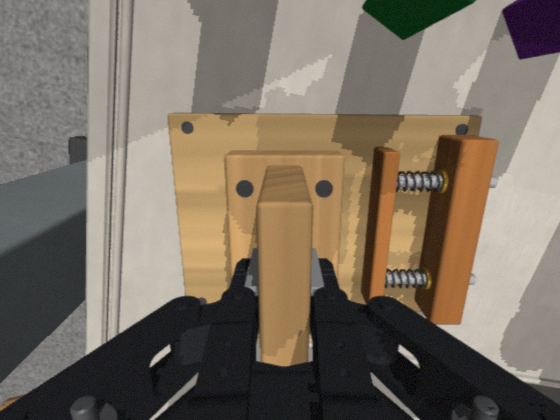

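The view shows the bracket over the board, stop bar front-top corner at about (377,149) and board corners at (168,113) and (480,116), a few pixels from my prediction. I'll check with an overlay that includes the bracket itself.

```bash
python3 - <<'E'
from h import *
c=cam('wrist'); o=bot.get_obs()
im=cv2.resize(c['img'][90:330,150:510,::-1],(800,533),interpolation=2); s=800/360
def R(a): a=np.radians(a); return np.array([[np.cos(a),-np.sin(a)],[np.sin(a),np.cos(a)]])
def dot(X,col):
    p=(proj(c,X)-[150,90]+.5)*s; cv2.drawMarker(im,tuple(int(v) for v in p),col,0,12,1); print(X,p.round())
for x,y,z in[(50,55,37.5),(60,55,37.5),(50,-55,37.5),(114,63,42),(92,63,42),(120,75,12),(-85,75,12)]:
    w=np.array([.5104,.3361])+R(11.1)@[x/1000,y/1000]; dot([*w,z/1000],(255,0,0))
zb=o['ee_pos'][2]-.0384; yaw=o['tcp_rot'][2]-90
for x,y,z in[(-30,55,18),(30,55,18),(-9,50,80),(9,50,80),(-30,55,0),(-9,-50,80),(9,-50,80)]:
    w=o['ee_pos'][:2]+R(yaw)@[x/1000,y/1000]; dot([*w,zb+z/1000],(0,255,0))
cv2.imwrite('pics/w7.png',im)
E
```

```text
[np.float64(0.5488759250406873), np.float64(0.39969719484586885), 0.0375] [523. 122.]
[np.float64(0.5586888516806098), np.float64(0.40162241451112796), 0.0375] [561. 122.]
[np.float64(0.5700533413585371), np.float64(0.29175500180672187), 0.0375] [489. 482.]
[np.float64(0.6101384798039837), np.float64(0.4198689420154649), 0.042] [786.  93.]
[np.float64(0.5885500411961544), np.float64(0.41563345875189495), 0.042] [698.  93.]
[np.float64(0.6137159721896264), np.float64(0.4327995857825273), 0.012] [746.  41.]
[np.float64(0.41255097607121605), np.float64(0.39333258264471627), 0.012] [33. 41.]
[np.float64(0.4606012964981998), np.float64(0.38202958855028707), np.float64(0.06912810086476864)] [156. 142.]
[np.float64(0.5194806957560886), np.float64(0.3935715269936393), np.float64(0.06912810086476864)] [430. 142.]
[np.float64(0.48217091444207355), np.float64(0.38116265040063624), np.float64(0.13112810086476864)] [223. 247.]
[np.float64(0.4998347342194402), np.float64(0.38462523193364195), np.float64(0.13112810086476864)] [355. 247.]
[np.float64(0.4606012964981998), np.float64(0.38202958855028707), np.float64(0.05112810086476865)] [170. 131.]
[np.float64(0.5014074785143273), np.float64(0.28303031830415504), np.float64(0.13112810086476864)] [241. 778.]
[np.float64(0.5190712982916939), np.float64(0.28649289983716075), np.float64(0.13112810086476864)] [341. 778.]
```

View pics/w7.png

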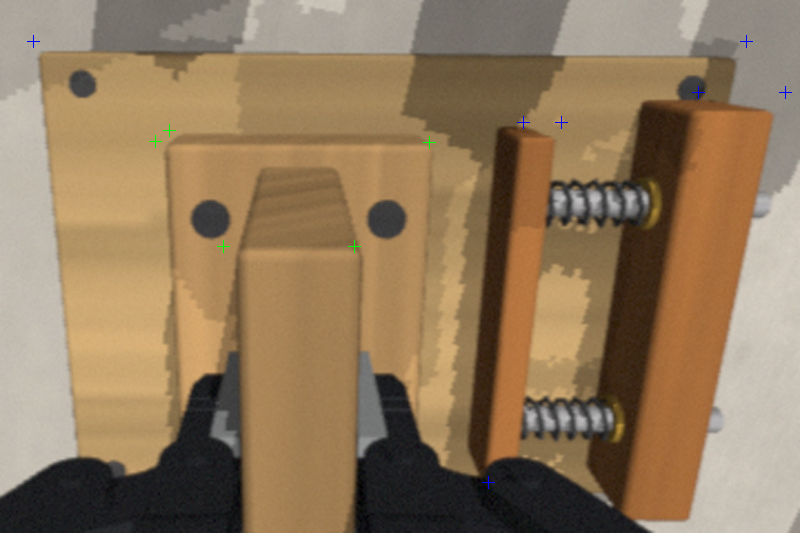

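The overlay shows the stop's front edge where expected in x. The board sits about 3 mm lower in its y than I predicted, and the bracket may hang a few mm low. I'll shift −3 mm in y and descend in small steps, watching the force.

```bash
python3 -m inch '[[0.05,-0.3,-0.5,0],[0.05,-0.3,-1,0],[0.05,-0.3,-1.5,0],[0.05,-0.3,-2,0],[0.05,-0.3,-2.4,0],[0.05,-0.3,-2.7,0],[0.05,-0.3,-2.7,0],[0.05,-0.3,-2.7,0]]'
python3 -m inch '[[0,0,-0.05,0],[0,0,-0.1,0],[0,0,-0.15,0],[0,0,-0.2,0],[0,0,-0.25,0],[0,0,-0.3,0],[0,0,-0.3,0],[0,0,-0.3,0]]'
```

```text
time: 20.4
ee_pos: [0.5008, 0.3307, 0.0615]
tcp_rot: [180.0, -0.0, 101.1]
wrist_force: [0.4, -0.1, -1.9]
opening: 0.017
grasp_force: 78.7
time: 21.4
ee_pos: [0.5007, 0.3307, 0.0583]
tcp_rot: [180.0, -0.0, 101.1]
wrist_force: [0.3, -0.6, -1.9]
opening: 0.0169
grasp_force: 78.7
```

```bash
python3 -m inch '[[0,0,-0.05,0],[0,0,-0.1,0],[0,0,-0.15,0],[0,0,-0.2,0],[0,0,-0.25,0],[0,0,-0.3,0],[0,0,-0.3,0],[0,0,-0.3,0]]'
```

```text
time: 22.4
ee_pos: [0.5007, 0.3307, 0.0553]
tcp_rot: [180.0, -0.0, 101.1]
wrist_force: [0.1, -0.6, -1.4]
opening: 0.0172
grasp_force: 78.7
```

```bash
python3 -m inch '[[0,0,-0.05,0],[0,0,-0.1,0],[0,0,-0.15,0],[0,0,-0.2,0],[0,0,-0.25,0],[0,0,-0.3,0],[0,0,-0.3,0],[0,0,-0.3,0]]'
```

```text
time: 23.4
ee_pos: [0.5007, 0.3307, 0.0523]
tcp_rot: [180.0, -0.0, 101.1]
wrist_force: [1.2, 0.2, -2.0]
opening: 0.0172
grasp_force: 78.7
```

```bash
python3 -m inch '[[0,0,-0.03,0],[0,0,-0.06,0],[0,0,-0.1,0],[0,0,-0.13,0],[0,0,-0.15,0],[0,0,-0.15,0],[0,0,-0.15,0],[0,0,-0.15,0]]'
```

```text
time: 24.4
ee_pos: [0.5007, 0.3307, 0.0508]
tcp_rot: [180.0, -0.0, 101.1]
wrist_force: [-0.5, 0.2, -1.4]
opening: 0.0169
grasp_force: 78.7
```

Just above the board with no slip. I'll touch down and advance 25 mm toward the stop along (0.981, 0.193).

```bash
python3 -m inch '[[0.3,0.06,-0.02,0],[0.7,0.14,-0.04,0],[1.1,0.22,-0.05,0],[1.5,0.29,-0.05,0],[1.9,0.37,-0.05,0],[2.3,0.45,-0.05,0],[2.45,0.48,-0.05,0],[2.45,0.48,-0.05,0]]'
```

```text
time: 25.4
ee_pos: [0.5255, 0.3356, 0.0505]
tcp_rot: [180.0, -0.0, 101.1]
wrist_force: [-0.6, 1.0, 1.8]
opening: 0.0172
grasp_force: 79.5
```

```bash
python3 -m inch '[[0.1,0.02,0,0],[0.2,0.04,0,0],[0.3,0.06,0,0],[0.4,0.08,0,0],[0.5,0.1,0,0],[0.6,0.12,0,0],[0.6,0.12,0,0],[0.6,0.12,0,0]]'
```

```text
time: 26.4
ee_pos: [0.5308, 0.3366, 0.0505]
tcp_rot: [-180.0, -0.0, 101.1]
wrist_force: [-5.8, -1.4, 6.5]
opening: 0.0172
grasp_force: 79.8
```

```bash
python3 -m inch '[[0.1,0.02,0.02,0],[0.2,0.04,0.02,0],[0.3,0.06,0.02,0],[0.4,0.08,0.02,0],[0.4,0.08,0.02,0],[0.4,0.08,0.02,0],[0.4,0.08,0.02,0],[0.4,0.08,0.02,0]]'
python3 - <<'E'
from h import *
F=[]
for i in range(3): c=cam('wrist'); o=bot.get_obs(); F.append(o['wrist_force'])
print(np.mean(F,0),o['ee_pos'],o['tcp_rot'],o['torque'])
for d in bot.landmark_of('stop_face',raw(c))[:2]: print(d['score'],d['point'],back(c,d['point'],.0255))
cv2.imwrite('pics/w8.png',cv2.resize(c['img'][90:330,150:510,::-1],(800,533),interpolation=2))
E
```

```text
time: 27.4
ee_pos: [0.5341, 0.3373, 0.0505]
tcp_rot: [-179.9, 0.0, 101.1]
wrist_force: [-9.0, -1.7, 7.5]
opening: 0.0171
grasp_force: 80.0
[-8.79876385 -1.83648057  7.59570725] [0.53412405 0.33728092 0.05051991] [-1.79880486e+02 -1.67014462e-03  1.01102014e+02] [-0.38211646  1.85284816 -0.16922456]
0.76 [339.3, 248.8] [0.56494662 0.3452927  0.0255    ]
```

View pics/w8.png

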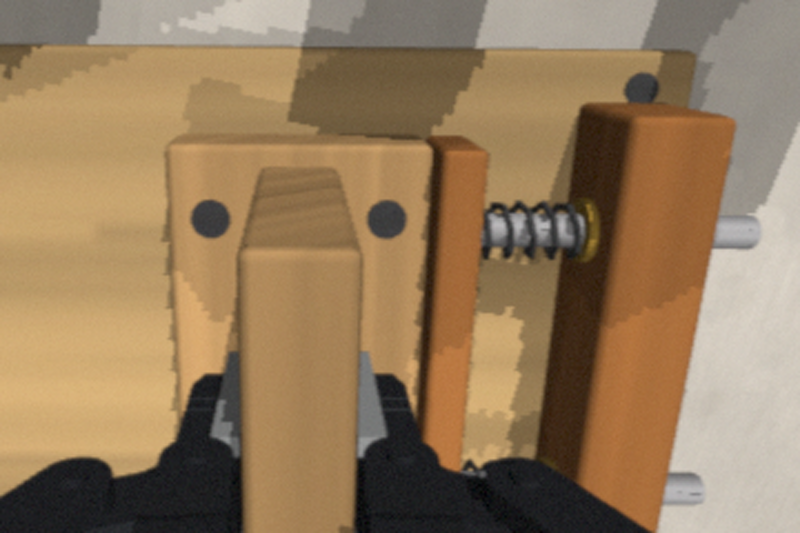

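The foot is flush against the stop bar, ends aligned (rows 143 and 150 at slightly different heights), and the springs are partly compressed. To separate out board friction, I'll raise by a hair and read the pure stop force.

```bash
python3 -m inch '[[0,0,0.02,0],[0,0,0.05,0],[0,0,0.08,0],[0,0,0.08,0],[0,0,0.08,0],[0,0,0.08,0],[0,0,0.08,0],[0,0,0.08,0]]'
python3 - <<'E'
from h import *
F=[]
for i in range(3): c=cam('top'); o=bot.get_obs(); F.append(o['wrist_force'])
print(np.mean(F,0),o['ee_pos'],o['tcp_rot'],o['torque'])
E
```

```text
time: 28.6
ee_pos: [0.5342, 0.3372, 0.0505]
tcp_rot: [-179.9, 0.0, 101.1]
wrist_force: [-6.6, -0.7, 2.0]
opening: 0.017
grasp_force: 79.2
[-6.63283381 -0.11247619  1.70320376] [0.53419723 0.3372744  0.05056515] [-1.79862820e+02  7.77487606e-03  1.01102394e+02] [-0.07278935  1.37689874 -0.23392679]
```

```bash
python3 -m inch '[[0.1,0.02,0,0],[0.2,0.04,0,0],[0.3,0.06,0,0],[0.4,0.08,0,0],[0.5,0.1,0,0],[0.5,0.1,0,0],[0.5,0.1,0,0],[0.5,0.1,0,0]]'
python3 -m inch '[[0,0,0.03,0],[0,0,0.03,0],[0,0,0.03,0],[0,0,0.03,0],[0,0,0.03,0],[0,0,0.03,0],[0,0,0.03,0],[0,0,0.03,0]]'
python3 - <<'E'
from h import *
F=[]
for i in range(3): c=cam('top'); o=bot.get_obs(); F.append(o['wrist_force'])
print(np.mean(F,0),o['ee_pos'],o['tcp_rot'],o['torque'])
c=cam('wrist')
for k in('stop_face','bracket_c','gauge_c'):
    for d in bot.landmark_of(k,raw(c))[:1]: print(k,d['score'],d['point'])
E
```

```text
time: 29.75
ee_pos: [0.5384, 0.3381, 0.0506]
tcp_rot: [-179.8, 0.0, 101.1]
wrist_force: [-10.8, -0.8, 5.2]
opening: 0.0174
grasp_force: 79.7
time: 30.75
ee_pos: [0.5384, 0.3381, 0.0506]
tcp_rot: [-179.8, 0.0, 101.1]
wrist_force: [-8.9, -0.6, 3.0]
opening: 0.0171
grasp_force: 79.4
[-9.72393829 -0.65167808  2.9446053 ] [0.53843246 0.33812144 0.05061813] [-1.79766152e+02  1.55082655e-02  1.01103230e+02] [-0.22187248  2.12743666 -0.32873221]
stop_face 0.92 [337.8, 252.3]
bracket_c 0.66 [280.2, 241.1]
```

```bash
python3 -m inch '[[0.06,0.01,0,0],[0.12,0.02,0,0],[0.12,0.02,0,0],[0.12,0.02,0,0],[0.12,0.02,0,0],[0.12,0.02,0,0],[0.12,0.02,0,0],[0.12,0.02,0,0]]'
python3 -m inch '[[0,0,0,0],[0,0,0,0],[0,0,0,0],[0,0,0,0],[0,0,0,0],[0,0,0,0],[0,0,0,0],[0,0,0,0]]'
python3 - <<'E'
from h import *
o=bot.get_obs();print(o['wrist_force'],o['ee_pos'],o['tcp_rot'])
print(bot.job_done())
E
```

```text
time: 32.1
ee_pos: [0.5394, 0.3383, 0.0506]
tcp_rot: [-179.7, 0.0, 101.1]
wrist_force: [-11.1, -0.9, 2.9]
opening: 0.0171
grasp_force: 79.6
time: 33.1
ee_pos: [0.5394, 0.3383, 0.0506]
tcp_rot: [-179.7, 0.0, 101.1]
wrist_force: [-10.9, -1.0, 3.5]
opening: 0.0175
grasp_force: 79.6
[-10.93670271  -0.97690844   3.45704168] [0.53942722 0.33827773 0.05063774] [-1.79740272e+02  1.20189125e-02  1.01102228e+02]
the job is handed in; nothing more can be done
None
```

The job is handed in (the verdict was not reported): the setting block stands released in its square pocket, and the arm holds the bracket flush, parallel and centred against the stop with about 10 N (wrist reads 10.9 N, part of it board friction).

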